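Load the coffee capsule press

ROBOT

A 6-joint arm with a two-finger parallel gripper is mounted at the origin on a cart in front of the work surface, level with it; the furniture and walls round the work are solid. World frame = base frame: x ahead of the robot, y to its left, z up, the work surface at z = 0. Lengths are in m, angles in rad, forces in N, time in s.
With the tool pointing down it reaches from about 0.275 to 0.85 m from the base axis. Payload 5.2 kg.
Tool frame: the origin (TCP) lies midway between the tips of the shut fingers; the grasp point (between the pads) lies 19 mm behind it; z points along the fingers, y is the line along which they close (so a half turn about z gives the same grasp; the last joint's range is limited). The gripper opens to 85 mm and grips with 20 to 120 N. Pads are 22 mm wide; open, the fingers measure 114 mm over their backs; the gripper's body (76 mm by 85 mm) begins 54 mm behind the grasp point. The pads swing forward as they close: fully open they stand 13 mm farther back than shut.
Start: joints at [1.09, 0.259, 1.535, -0, 1.348, -0.203], TCP at [0.151, 0.529, 0.231] pointing down, gripper open.
Joint ranges: [-3.14, 3.14], [-0.91, 2.08], [0.19, 2.58], [-1.22, 4.36], [0.22, 2.71], [-3.12, 3.12]. Speed limits (rad/s): [2.57, 2.57, 3.14, 3.14, 3.14, 3.14].

INTERFACE

Orientations are given as [roll, pitch, yaw] about the fixed x, y, z axes, in that order (R = Rz(yaw) Ry(pitch) Rx(roll)).
In Python, from plant import r, vision gives the robot as it stands.
- The arm moves only by the tool step_arm, never from a script. Its argument "series" is a list of rows, each an object of numbers: "grip": the opening, from 0 (shut) to 1 (fully open); "dx", "dy", "dz": the shift along the tool's x, y, z in mm; "spin": the turn about the tool's z in rad. In form: [{"grip": .., "dx": .., "dy": .., "dz": .., "spin": ..}, ...]. A call has 1 to 8 rows; each row is the pose to reach, as a shift and turn from the pose commanded when the call began, along the tool's axes at that moment; what a row does not reach only later rows make up. A row lasts 1/10 s, in which the tool goes at most 50 mm and 8.59 degrees, less where a joint would pass 70% of its speed; a pose out of reach is approached as far as the arm can. A call with a gripper value outside its range is refused whole. The fingers move at their own pace and stop on an object; "grip_force" is the grip in N (left out, the last holds). Time passes only in rows, so rows that repeat a pose let the fingers close. It gives the time, the measured TCP pose, the force, the opening and the grip force at its end, in the units of the state.
- r.get_obs(): the state, without advancing time (a new reading comes with each control period).
- vision.capture(name): name is "scene" or "top"; returns (picture, depth): 400x640x3 uint8, red, green, blue; 400x640 float32, m along the optical axis (not along the pixel's ray), 0 where there is no reading.
- vision.camera_params(name): a dict with "fx", "fy", "cx", "cy" (pixels), "k1" (the pictures are not rectified: a ray, as slopes to the right and down, at radius r is drawn at 1 + k1 r^2 times it, then the intrinsics apply), "extrinsics" (4x4, takes a point from camera to world coordinates). Camera axes: x right, y up, looking along -z (the intrinsics and any distortion apply to the point x, -y, -z); pixel columns grow to the right and rows downward; lengths in m; the calibration is good to about 2 mm. A picture is of the moment at which its call begins. camera_params takes no time and is no camera call.
- r.sign_off(): hands the job in; it is judged then, once.
The state is a dict: "time": time; "joint_pos": joint angles; "qd": joint speeds; "joint_torque": joint torques, N m; "position": TCP position; "ee_rot": TCP orientation; "contact_force": force on the tool from outside, world axes, zero at the start; "torque": the same for the moment, N m; "grip_width": finger opening in m; "grasp_force": force on a finger pad.
Only numpy, scipy, OpenCV 4.12 (cv2) and the standard library are available. Lean on these libraries where they do the work, as an engineer would, in place of code of your own. Each camera call takes 0.05 s, during which the arm holds its last target. There are 200 camera calls.

TASK

Stand the coffee capsule with the green cap upright in the round cradle of the capsule press, cap up, then swing the press's hinged clamp arm over and all the way down so that it drives the capsule home, and leave the clamp closed. Leave the red-capped capsule standing where it is.

Things in the scene. Friction and masses are not known exactly. Their poses are not given: they have to be found in the camera images.
- capsule_green_mid (a point): centre (30 mm above the underside) of the loose capsule to load: upright steel body, 60 mm tall, 70 g, with a ribbed GREEN cap. The body tapers from 42 mm across under the cap to 32 mm at the foot; the cap is a straight cylinder 50 mm across, from 6 to 30 mm above this point: grasp it there. Round, any yaw serves; z axis up. Starts standing on the counter.
- capsule_red_mid (a point): the same point of an identical capsule with a RED cap, which must stay where it is.
- cradle (a point): centre of the cradle's mouth on the grey capsule press (fixed), 52 mm above the counter. A flared aluminium cup, inside 70 mm wide at the mouth, 50 mm at 20 mm depth. Its sprung floor lies 16 mm below the mouth: a capsule set in stands with its centre 14 mm above the mouth; the clamp drives it 11 mm lower against 4 N. z up; x level, from the cradle towards the hinge, roughly away from the robot.
- clamp_hinge (a point): middle of the clamp's hinge pin on the press, 68 mm along the cradle's +x and 52 mm above its mouth; axes as the cradle's, the pin lies along y. The two cheeks that carry it are 56 mm wide over all and reach 116 mm above the counter.
- clamp_handle (a point): centre of the wooden cross bar at the free end of the clamp arm: 80 mm long, parallel to the hinge pin, 13 mm thick, 130 mm from the pin. It moves with the arm.
- clamp (a joint): angle of the clamp arm, rad: 0 closed (level over the cradle, pointing along its -x), 1.57 straight up, more leans back from the cradle, limit 2.1. Starts at 1.75 to 2.05. A 20 mm wide bar with a rubber foot that meets the capsule at about 0.16. The hinge is stiff: the arm stays where left, also closed on the sprung capsule. Takes 3 to 5 N at the cross bar.

How it is judged:
On the way:
1. the green-capped capsule stands upright in the cradle while the clamp is still open (horizontal distance between capsule_green_mid and cradle below 0.012 m and z of capsule_green_mid in the frame of cradle below 0.019 m and angle between capsule_green_mid's own z axis and vertical below 0.2 rad and value of joint clamp above 0.8 rad), for 0.2 s.
At the end, for the whole second after the job is handed in: The green-capped capsule is upright (within 0.2 rad) in the cradle, within 12 mm of its axis, driven home (its centre less than 8 mm above the cradle's mouth, against 14 mm when merely set in), and the clamp stands closed (below 0.07 rad) (horizontal distance between capsule_green_mid and cradle below 0.012 m and z of capsule_green_mid in the frame of cradle below 0.008 m and angle between capsule_green_mid's own z axis and vertical below 0.2 rad and value of joint clamp below 0.07 rad); the robot touches nothing.
It fails at once if the red-capped capsule is shifted by more than 30 mm or tipped over (distance of capsule_red_mid from where it was at the start of the episode above 0.03 m or angle between capsule_red_mid's own z axis and vertical above 0.5 rad).
It also fails if it takes over 48 s, if anything falls off the work surface, if the arm or the gripper's body presses on something with over 40 N, if the wrist force passes 120 N, or if a joint passes its speed limit or range.

## Working session

There is one attempt and no reset: what is moved stays moved. The work goes in short steps, Python scripts to look and compute and a tool call to move; the robot and the scene stay as the last step left them, time stands still between calls to the robot, and variables do not carry over. Pictures are saved under pics/ and viewed, at most 10 in all, crops included, and the job is handed in when it is done.

Besides the shell and the picture viewer there is one more tool, called after ">>>" by a JSON object that holds its "method" and its "body". step_arm: Moves the arm, as the interface text tells. Its arguments: {"type":"object","properties":{"series":{"type":"array"},"grip_force":{"type":"number"}},"required":["series"]}

```bash
mkdir -p pics
cat > h.py <<'E'
import numpy as np, cv2
from plant import r, vision
def cap(n):
    im,d=vision.capture(n); return im,d,vision.camera_params(n)
def ray(p,u,v):
    x,y=(u-p['cx'])/p['fx'],(v-p['cy'])/p['fy']; a,b=x,y
    for _ in range(20):
        s=1+p['k1']*(a*a+b*b); a,b=x/s,y/s
    E=np.array(p['extrinsics']); return E[:3,3],E[:3,:3]@np.array([a,-b,-1.])
def onz(p,u,v,z):
    o,d=ray(p,u,v); return o+d*(z-o[2])/d[2]
def pt(p,u,v,dep):
    o,d=ray(p,u,v); return o+d*dep
def cloud(p,d,m):
    vs,us=np.nonzero(m&(d>0)); return np.array([pt(p,u,v,d[v,u]) for u,v in zip(us,vs)])
E
python3 - <<'E'
from h import *
for n in('scene','top'):
    im,d,p=cap(n); cv2.imwrite(f'pics/{n}0.png',im[:,:,::-1])
    print(n,np.round(p['extrinsics'],3).tolist(),p['fx'],p['k1'])
    hs=cv2.cvtColor(im,cv2.COLOR_RGB2HSV)
    for c,lo,hi in(('g',40,85),('r',0,8),('r2',172,180)):
        m=((hs[...,0]>=lo)&(hs[...,0]<=hi)&(hs[...,1]>110)&(hs[...,2]>50)).astype(np.uint8)
        k,l,s,ce=cv2.connectedComponentsWithStats(m)
        for i in range(1,k):
            if s[i,4]>60:
                P=cloud(p,d,l==i)
                print(c,s[i],ce[i].round(),np.median(P,0).round(3) if len(P) else '', np.percentile(P,[2,98],axis=0).round(3).tolist() if len(P) else '')
o=r.get_obs();print(o['time'],o['position'],o['ee_rot'])
E
```

```text
scene [[0.808, 0.366, -0.461, -0.061], [-0.589, 0.514, -0.624, -0.745], [0.008, 0.776, 0.631, 0.864], [0.0, 0.0, 0.0, 1.0]] 473.93580362064307 -0.13312488674506012
g [333 209  22  20 371] [344. 219.] [ 0.524 -0.066  0.058] [[0.5, -0.089, -0.002], [0.593, 0.015, 0.063]]
r [356 249  25  23 467] [368. 260.] [ 0.481 -0.209  0.06 ] [[0.458, -0.232, 0.0], [0.546, -0.141, 0.064]]
top [[-0.028, 0.995, -0.097, 0.395], [-1.0, -0.028, 0.001, 0.006], [-0.002, 0.097, 0.995, 0.956], [0.0, 0.0, 0.0, 1.0]] 413.74604533873634 -0.0941952335391589
g [334 171  24  26 478] [346. 183.] [ 0.526 -0.062  0.059] [[0.504, -0.087, -0.002], [0.551, -0.039, 0.063]]
r [399 189  26  25 516] [411. 201.] [ 0.483 -0.206  0.059] [[0.461, -0.246, -0.001], [0.509, -0.182, 0.063]]
0.1 [0.15058806 0.52846023 0.23051796] [-3.13988729e+00 -3.45188356e-04  2.86377038e+00]
```

View pics/scene0.png

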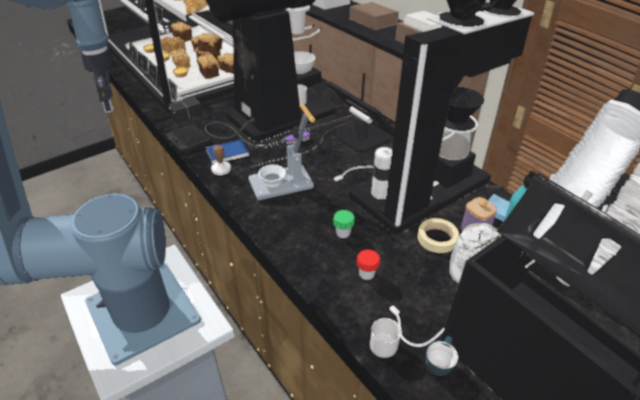

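View pics/top0.png

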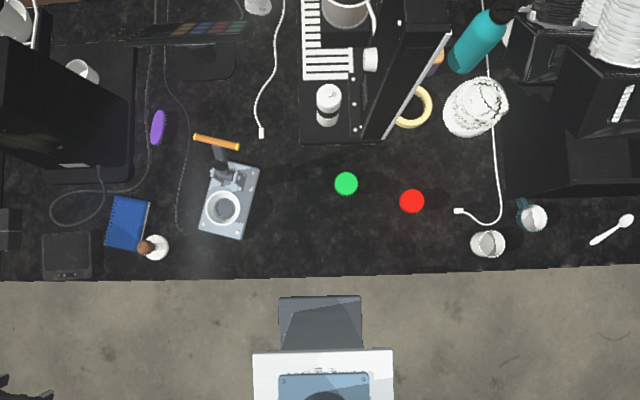

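The overhead view shows the green cap at (346,183), the red cap at (411,201), the press cup at (222,208) and the orange bar from (193,135) to (239,150). The scene view shows the arm leaning back.

Run:
```python
from h import *
im,d,p=cap('top')
hs=cv2.cvtColor(im,cv2.COLOR_RGB2HSV)
for c,lo,hi in(('g',40,85),('r',0,8)):
    m=((hs[...,0]>=lo)&(hs[...,0]<=hi)&(hs[...,1]>110)&(hs[...,2]>50))
    m[:, :300]=0; m[:,440:]=0
    ys,xs=np.nonzero(m)
    W=np.array([onz(p,u,v,.06) for u,v in zip(xs,ys)]); 
    (cx,cy),rad=cv2.minEnclosingCircle(W[:,:2].astype(np.float32)); print(c,'top plane',W.mean(0).round(4),cx,cy,rad)
    P=cloud(p,d,m);P=P[P[:,2]>.055];print(' depth',P.mean(0).round(4),((P.min(0)+P.max(0))/2).round(4))
for n in('top','scene'):
    im,d,p=cap(n);hs=cv2.cvtColor(im,cv2.COLOR_RGB2HSV)
    m=((hs[...,0]>=8)&(hs[...,0]<=22)&(hs[...,1]>140)&(hs[...,2]>120))
    b=(185,125,60,35) if n=='top' else (293,98,30,30)
    q=np.zeros_like(m);q[b[1]:b[1]+b[3],b[0]:b[0]+b[2]]=1;m&=q
    P=cloud(p,d,m);c=np.median(P,0);u,s,vt=np.linalg.svd(P-c,full_matrices=False)
    ys,xs=np.nonzero(m);print(n,'handle',len(P),c.round(4),'pix',xs.mean(),ys.mean(),vt[0].round(3),np.percentile((P-c)@vt[0],[5,95]),P[:,2].min(),P[:,2].max())
    print(' ray',ray(p,xs.mean(),ys.mean()))
# cradle
im,d,p=cap('top')
P=np.zeros((400,640,3))
vs,us=np.mgrid[185:240,195:262]
C=np.array([pt(p,u,v,d[v,u]) for u,v in zip(us.ravel(),vs.ravel())])
R=C[(C[:,2]>.045)&(C[:,2]<.06)]
print('rim',len(R),((R.min(0)+R.max(0))/2).round(4),R.min(0),R.max(0),R.mean(0))
F=C[(C[:,2]>.025)&(C[:,2]<.042)];print('floor',len(F),F.mean(0))
x0,y0,w,h=180,120,90,125
cv2.imwrite('pics/press.png',cv2.resize(im[y0:y0+h,x0:x0+w,::-1],None,fx=4.8,fy=4.8,interpolation=cv2.INTER_CUBIC))
```

```text
g top plane [ 0.5255 -0.0618  0.06  ] 0.5252916216850281 -0.062309861183166504 0.027847468852996826
 depth [ 0.5269 -0.063   0.0595] [ 0.5269 -0.0631  0.06  ]
r top plane [ 0.4832 -0.2049  0.06  ] 0.4827245771884918 -0.20524020493030548 0.02915547974407673
 depth [ 0.4849 -0.2059  0.0596] [ 0.4849 -0.2057  0.0599]
top handle 283 [0.5837 0.1811 0.2324] pix 215.81625441696113 141.2791519434629 [-0.27  -0.963 -0.011] [-0.03807182  0.03563761] 0.22229539271430154 0.23681678788522098
 ray (array([0.39521333, 0.00618994, 0.95633597]), array([ 0.25507631,  0.23722445, -0.98013447]))
  return _methods._mean(a, axis=axis, dtype=dtype,
  ret = ret.dtype.type(ret / rcount)
Traceback (most recent call last):
numpy.linalg.LinAlgError: 1-dimensional array given. Array must be at least two-dimensional
```

Run:
```python
from h import *
im,d,p=cap('top')
C=cloud(p,d,np.pad(np.ones((55,67),bool),((185,160),(195,378))))
R=C[(C[:,2]>.046)&(C[:,2]<.058)]
print('rim',len(R),((R.min(0)+R.max(0))/2).round(4),R.min(0).round(3),R.max(0).round(3))
F=C[(C[:,2]>.025)&(C[:,2]<.042)];print('floor',len(F),np.median(F,0).round(4))
(cx,cy),rad=cv2.minEnclosingCircle(R[:,:2].astype(np.float32));print(cx,cy,rad)
A=[]
for n in('top','scene'):
    im2,d2,p2=cap(n);m=np.ones(d2.shape,bool); m[::2]=0;m[:,::2]=0
    if n=='scene': m[:,:200]=0
    A.append(cloud(p2,d2,m))
    Q=A[-1]
    for nm,c in(('green',(.526,-.0625)),('cradle',(.488,.208))):
        dd=np.hypot(Q[:,0]-c[0],Q[:,1]-c[1])
        for lo,hi in((.07,.15),(.15,.3),(.3,.6)):
            k=(Q[:,2]>lo)&(Q[:,2]<hi)&(dd>.04)
            if k.any(): i=np.argmin(np.where(k,dd,9)); print(n,nm,lo,dd[i].round(3),Q[i].round(3))
x0,y0,w,h=180,120,90,125
cv2.imwrite('pics/press.png',cv2.resize(im[y0:y0+h,x0:x0+w,::-1],None,fx=4.8,fy=4.8,interpolation=cv2.INTER_CUBIC))
```

```text
rim 271 [0.4868 0.2083 0.0504] [0.444 0.169 0.046] [0.529 0.248 0.055]
floor 498 [0.4835 0.2127 0.0356]
0.4917207658290863 0.20374950766563416 0.05163928121328354
top green 0.07 0.11 [ 0.628 -0.103  0.11 ]
top green 0.15 0.11 [ 0.629 -0.102  0.217]
top green 0.3 0.11 [ 0.628 -0.103  0.349]
top cradle 0.07 0.048 [0.535 0.196 0.108]
top cradle 0.15 0.059 [0.547 0.2   0.161]
top cradle 0.3 0.277 [0.602 0.46  0.305]
scene green 0.07 0.108 [ 0.626 -0.104  0.083]
scene green 0.15 0.107 [ 0.626 -0.101  0.248]
scene green 0.3 0.107 [ 0.625 -0.103  0.33 ]
scene cradle 0.07 0.048 [0.535 0.203 0.109]
scene cradle 0.15 0.057 [0.543 0.192 0.159]
scene cradle 0.3 0.245 [0.525 0.45  0.475]
```

View pics/press.png

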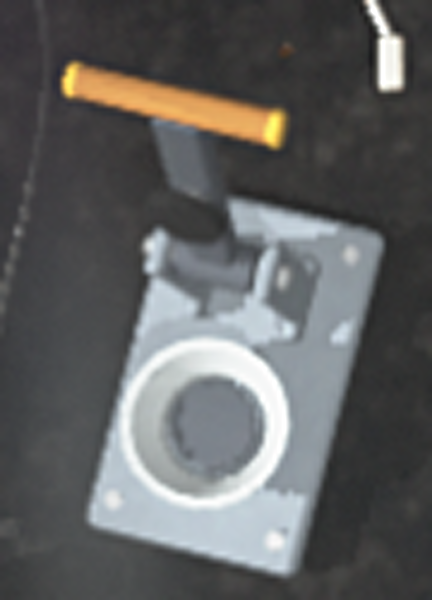

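The press crop shows the cup rim centred at crop (204,423), which is full-picture (222.5,208), and the arm leaning back past the cheeks. Now moving to the green capsule.

>>> {"method": "step_arm", "body": {"series": [{"grip": 1,"dx": -37,"dy": -33,"dz": 0,"spin": 0},{"grip": 1,"dx": -74,"dy": -66,"dz": 0,"spin": 0},{"grip": 1,"dx": -111,"dy": -99,"dz": 0,"spin": 0},{"grip": 1,"dx": -148,"dy": -132,"dz": 0,"spin": 0},{"grip": 1,"dx": -185,"dy": -165,"dz": 0,"spin": 0},{"grip": 1,"dx": -222,"dy": -198,"dz": 0,"spin": 0},{"grip": 1,"dx": -259,"dy": -231,"dz": 0,"spin": 0},{"grip": 1,"dx": -296,"dy": -264,"dz": 0,"spin": 0}]}}

```text
time: 1.2
position: [0.3638, 0.1921, 0.2317]
ee_rot: [3.141, 0.001, 2.864]
contact_force: [0.5, -0.4, 0.4]
grip_width: 0.0855
grasp_force: 0.0
```

>>> {"method": "step_arm", "body": {"series": [{"grip": 1,"dx": -37,"dy": -33,"dz": 0,"spin": 0},{"grip": 1,"dx": -74,"dy": -66,"dz": 0,"spin": 0},{"grip": 1,"dx": -111,"dy": -99,"dz": 0,"spin": 0},{"grip": 1,"dx": -148,"dy": -132,"dz": 0,"spin": 0},{"grip": 1,"dx": -185,"dy": -165,"dz": 0,"spin": 0},{"grip": 1,"dx": -222,"dy": -198,"dz": 0,"spin": 0},{"grip": 1,"dx": -227,"dy": -201,"dz": 0,"spin": 0},{"grip": 1,"dx": -227,"dy": -201,"dz": 0,"spin": 0}]}}

```text
time: 2.0
position: [0.5266, -0.0629, 0.2307]
ee_rot: [3.141, -0.001, 2.861]
contact_force: [-0.2, 0.3, 0.7]
grip_width: 0.0854
grasp_force: 0.0
```

```bash
cat >> h.py <<'E'
from scipy.spatial.transform import Rotation as Ro
def delta(t):
    o=r.get_obs(); M=Ro.from_euler('xyz',o['ee_rot']).as_matrix()
    print('pos',o['position'].round(4),'rot',np.round(o['ee_rot'],3),'t',o['time'],'F',np.round(o['contact_force'],1),'w',round(o['grip_width'],4))
    print('tool mm',(M.T@(np.array(t)-o['position'])*1000).round(1)); return o,M
E
python3 - <<'E'
from h import *
delta([.526,-.0625,.025])
p=vision.camera_params('top');print(onz(p,222.5,208,.052),onz(p,222,207.6,.052))
E
```

```text
pos [ 0.5266 -0.0629  0.2307] rot [ 3.141e+00 -1.000e-03  2.861e+00] t 2.0 F [-0.2  0.3  0.7] w 0.0854
tool mm [4.000e-01 2.000e-01 2.057e+02]
[0.47961035 0.21038275 0.052     ] [0.48052711 0.21149047 0.052     ]
```

>>> {"method": "step_arm", "body": {"series": [{"grip": 1,"dx": 0,"dy": 0,"dz": 45,"spin": 0},{"grip": 1,"dx": 0,"dy": 0,"dz": 90,"spin": 0},{"grip": 1,"dx": 0,"dy": 0,"dz": 130,"spin": 0},{"grip": 1,"dx": 0,"dy": 0,"dz": 165,"spin": 0},{"grip": 1,"dx": 0,"dy": 0,"dz": 190,"spin": 0},{"grip": 1,"dx": 0,"dy": 0,"dz": 206,"spin": 0},{"grip": 1,"dx": 0,"dy": 0,"dz": 206,"spin": 0},{"grip": 1,"dx": 0,"dy": 0,"dz": 206,"spin": 0}]}}

```text
time: 2.8
position: [0.5259, -0.0604, 0.0259]
ee_rot: [3.141, -0.0, 2.865]
contact_force: [-0.1, 0.3, -0.6]
grip_width: 0.0857
grasp_force: 0.0
```

>>> {"method": "step_arm", "body": {"series": [{"grip": 0.3},{"grip": 0.3},{"grip": 0.3},{"grip": 0.3},{"grip": 0.3},{"grip": 0.3},{"grip": 0.3},{"grip": 0.3}], "grip_force": 40}}

```text
invalid input
```

>>> {"method": "step_arm", "body": {"series": [{"grip": 0.3,"dx": 0,"dy": 0,"dz": 0,"spin": 0},{"grip": 0.3,"dx": 0,"dy": 0,"dz": 0,"spin": 0},{"grip": 0.3,"dx": 0,"dy": 0,"dz": 0,"spin": 0},{"grip": 0.3,"dx": 0,"dy": 0,"dz": 0,"spin": 0},{"grip": 0.3,"dx": 0,"dy": 0,"dz": 0,"spin": 0},{"grip": 0.3,"dx": 0,"dy": 0,"dz": 0,"spin": 0},{"grip": 0.3,"dx": 0,"dy": 0,"dz": 0,"spin": 0},{"grip": 0.3,"dx": 0,"dy": 0,"dz": 0,"spin": 0}], "grip_force": 40}}

```text
time: 3.6
position: [0.527, -0.0618, 0.0267]
ee_rot: [3.141, 0.002, 2.864]
contact_force: [-1.4, 1.6, 6.1]
grip_width: 0.0487
grasp_force: 40.6
```

>>> {"method": "step_arm", "body": {"series": [{"grip": 0.3,"dx": 0,"dy": 0,"dz": -20,"spin": 0},{"grip": 0.3,"dx": 0,"dy": 0,"dz": -50,"spin": 0},{"grip": 0.3,"dx": 0,"dy": 0,"dz": -80,"spin": 0},{"grip": 0.3,"dx": 0,"dy": 0,"dz": -100,"spin": 0},{"grip": 0.3,"dx": 0,"dy": 0,"dz": -110,"spin": 0},{"grip": 0.3,"dx": 0,"dy": 0,"dz": -110,"spin": 0},{"grip": 0.3,"dx": 0,"dy": 0,"dz": -110,"spin": 0}]}}

```text
time: 4.3
position: [0.5257, -0.0615, 0.1346]
ee_rot: [3.142, -0.001, 2.864]
contact_force: [0.0, 0.3, -0.4]
grip_width: 0.0493
grasp_force: 41.6
```

Run:
```python
from h import *
im,d,p=cap('top')
delta([.482,.211,.14])
# cradle rim: bright pixels, contour, ellipse fit cast to z=.052
g=cv2.cvtColor(im,cv2.COLOR_RGB2GRAY); 
for t in(190,205,220):
    m=np.zeros_like(g);m[182:235,195:250]=(g[182:235,195:250]>t)
    cs,_=cv2.findContours(m,cv2.RETR_EXTERNAL,cv2.CHAIN_APPROX_NONE)
    c=max(cs,key=cv2.contourArea);e=cv2.fitEllipse(c);print(t,cv2.contourArea(c),np.round(e[0],2),np.round(e[1],1),onz(p,*e[0],.052).round(4))
C=cloud(p,d,np.pad(np.ones((55,67),bool),((185,160),(195,378))))
F=C[(C[:,2]>.032)&(C[:,2]<.038)&(np.hypot(C[:,0]-.482,C[:,1]-.211)<.035)];print(len(F),F.mean(0).round(4),(F[:,:2].min(0)+F[:,:2].max(0))/2)
im2,_,p2=cap('scene')
cv2.imwrite('pics/b.png',np.hstack([cv2.resize(im2[130:280,220:420,::-1],(400,300)),cv2.resize(im[120:270,190:390,::-1],(400,300))]))
# scene rim
g=cv2.cvtColor(im2,cv2.COLOR_RGB2GRAY);m=np.zeros_like(g);m[160:190,252:290]=g[160:190,252:290]>200
cs,_=cv2.findContours(m,cv2.RETR_EXTERNAL,cv2.CHAIN_APPROX_NONE);c=max(cs,key=cv2.contourArea);e=cv2.fitEllipse(c);print(e,onz(p2,*e[0],.052).round(4))
```

```text
pos [ 0.5254 -0.0614  0.1341] rot [ 3.141e+00 -2.000e-03  2.864e+00] t 4.35 F [-0.5  0.2 -0.9] w 0.0488
tool mm [116.4 250.1  -5.6]
190 1687.0 [221.65 210.44] [42.5 57.3] [0.4743 0.2123 0.052 ]
205 1651.5 [221.65 210.67] [42.1 56.8] [0.4738 0.2123 0.052 ]
220 1370.0 [221.18 214.09] [41.9 46.6] [0.4662 0.2134 0.052 ]
309 [0.4819 0.2133 0.0354] [0.48206952 0.21252083]
((275.8417053222656, 171.13876342773438), (10.833635330200195, 20.175737380981445), 108.57492065429688) [0.4929 0.2107 0.052 ]
```

View pics/b.png

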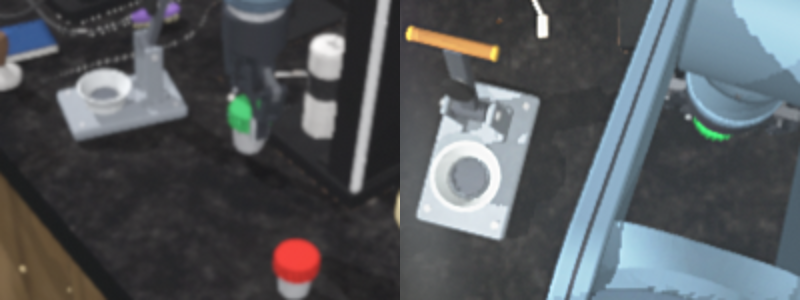

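>>> {"method": "step_arm", "body": {"series": [{"grip": 0.3,"dx": 17,"dy": 36,"dz": 0,"spin": 0},{"grip": 0.3,"dx": 34,"dy": 72,"dz": 0,"spin": 0},{"grip": 0.3,"dx": 51,"dy": 108,"dz": 0,"spin": 0},{"grip": 0.3,"dx": 68,"dy": 144,"dz": 0,"spin": 0},{"grip": 0.3,"dx": 85,"dy": 180,"dz": 0,"spin": 0},{"grip": 0.3,"dx": 102,"dy": 216,"dz": 0,"spin": 0},{"grip": 0.3,"dx": 117,"dy": 250,"dz": 0,"spin": 0},{"grip": 0.3,"dx": 117,"dy": 250,"dz": 0,"spin": 0}]}}

```text
time: 5.2
position: [0.4804, 0.2146, 0.134]
ee_rot: [3.141, -0.003, 2.868]
contact_force: [0.1, -1.0, -0.9]
grip_width: 0.0492
grasp_force: 41.8
```

Run:
```python
from h import *
delta([.481,.2115,.064])
p=vision.camera_params('scene');print(onz(p,271.8,172.5,.052).round(4))
a,_,_=cap('top');b,_,_=cap('scene')
cv2.imwrite('pics/c.png',np.hstack([cv2.resize(b[120:220,230:330,::-1],(400,400)),cv2.resize(a[120:250,180:310,::-1],(400,400))]))
```

```text
pos [0.4804 0.2146 0.134 ] rot [ 3.141e+00 -3.000e-03  2.868e+00] t 5.2 F [ 0.1 -1.  -0.9] w 0.0492
tool mm [-1.6 -2.9 70. ]
[0.4799 0.2119 0.052 ]
```

View pics/c.png

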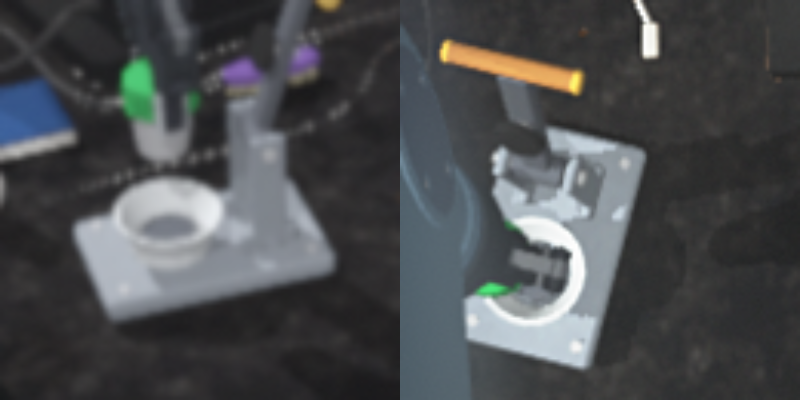

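The capsule is held above the cup, foot near crop (163,150) over the cup mouth (168,210). The scene-view ray agrees with my cradle estimate.

>>> {"method": "step_arm", "body": {"series": [{"grip": 0.3,"dx": -1,"dy": -1,"dz": 15,"spin": 0},{"grip": 0.3,"dx": -1,"dy": -1,"dz": 30,"spin": 0},{"grip": 0.3,"dx": -1,"dy": -1,"dz": 45,"spin": 0},{"grip": 0.3,"dx": -1,"dy": -1,"dz": 55,"spin": 0},{"grip": 0.3,"dx": -1,"dy": -1,"dz": 63,"spin": 0},{"grip": 0.3,"dx": -1,"dy": -1,"dz": 68,"spin": 0},{"grip": 0.3,"dx": -1,"dy": -1,"dz": 70,"spin": 0},{"grip": 0.3,"dx": -1,"dy": -1,"dz": 70,"spin": 0}]}}

```text
time: 6.1
position: [0.4831, 0.2095, 0.0653]
ee_rot: [-3.142, 0.0, 2.864]
contact_force: [-0.6, -0.2, -1.9]
grip_width: 0.049
grasp_force: 41.8
```

Run:
```python
from h import *
delta([.481,.2115,.0627])
```

```text
pos [0.4831 0.2095 0.0653] rot [-3.142  0.     2.864] t 6.1 F [-0.6 -0.2 -1.9] w 0.049
tool mm [2.6 1.4 2.6]
```

Lower a touch, open, then rise.

>>> {"method": "step_arm", "body": {"series": [{"grip": 0.3,"dx": 2,"dy": 1,"dz": 2,"spin": 0},{"grip": 0.3,"dx": 2,"dy": 1,"dz": 3,"spin": 0},{"grip": 0.3,"dx": 2,"dy": 1,"dz": 3,"spin": 0},{"grip": 0.8,"dx": 2,"dy": 1,"dz": 3,"spin": 0},{"grip": 0.9,"dx": 2,"dy": 1,"dz": 3,"spin": 0},{"grip": 0.9,"dx": 2,"dy": 1,"dz": 3,"spin": 0},{"grip": 0.9,"dx": 2,"dy": 1,"dz": 3,"spin": 0},{"grip": 0.9,"dx": 2,"dy": 1,"dz": 3,"spin": 0}]}}

```text
time: 6.9
position: [0.4813, 0.2111, 0.0623]
ee_rot: [3.142, -0.0, 2.864]
contact_force: [0.1, 0.8, 0.7]
grip_width: 0.0769
grasp_force: 0.0
```

>>> {"method": "step_arm", "body": {"series": [{"grip": 0.9,"dx": 0,"dy": 0,"dz": -15,"spin": 0},{"grip": 0.9,"dx": 0,"dy": 0,"dz": -35,"spin": 0},{"grip": 0.9,"dx": 0,"dy": 0,"dz": -70,"spin": 0},{"grip": 0.9,"dx": 0,"dy": 0,"dz": -110,"spin": 0},{"grip": 0.5,"dx": 0,"dy": 0,"dz": -150,"spin": 0},{"grip": 0,"dx": 0,"dy": 0,"dz": -190,"spin": 0},{"grip": 0,"dx": 0,"dy": 0,"dz": -220,"spin": 0},{"grip": 0,"dx": 0,"dy": 0,"dz": -230,"spin": 0}]}}

```text
time: 7.7
position: [0.4827, 0.2114, 0.2961]
ee_rot: [3.139, 0.006, 2.864]
contact_force: [0.6, -0.4, 0.4]
grip_width: 0.0189
grasp_force: 0.0
```

Run:
```python
from h import *
o,M=delta([.481,.2115,.295])
for n in('top','scene'):
    im,d,p=cap(n);hs=cv2.cvtColor(im,cv2.COLOR_RGB2HSV)
    m=(hs[...,0]>=40)&(hs[...,0]<=85)&(hs[...,1]>110)&(hs[...,2]>50)
    m[:,310:]=0
    P=cloud(p,d,m);P=P[np.hypot(P[:,0]-.481,P[:,1]-.2115)<.06]; T=P[P[:,2]>P[:,2].max()-.006] if len(P) else P
    print(n,len(P),len(T),T.mean(0).round(4) if len(T) else '',P[:,2].max() if len(P) else '', ((T.max(0)+T.min(0))/2).round(4) if len(T) else '')
    m=(hs[...,0]>=8)&(hs[...,0]<=24)&(hs[...,1]>130)&(hs[...,2]>100)
    P=cloud(p,d,m);P=P[(np.hypot(P[:,0]-.584,P[:,1]-.181)<.06)&(P[:,2]>.19)]
    if len(P): print(' bar',len(P),np.median(P,0).round(4),P[:,2].max().round(4))
    if n=='scene':b=im
    else:a=im
cv2.imwrite('pics/d.png',np.hstack([cv2.resize(b[90:210,220:340,::-1],(400,400)),cv2.resize(a[120:250,180:310,::-1],(400,400))]))
```

```text
pos [0.4827 0.2114 0.2961] rot [3.139 0.006 2.864] t 7.7 F [ 0.6 -0.4  0.4] w 0.0189
tool mm [ 1.6 -0.4  1.1]
top 436 343 [0.4807 0.2088 0.096 ] 0.09984346638045893 [0.4811 0.21   0.0968]
 bar 305 [0.5836 0.1813 0.2324] 0.2361
scene 228 129 [0.4775 0.2079 0.0968] 0.10095558278342398 [0.477  0.2082 0.098 ]
 bar 18 [0.5729 0.1413 0.2306] 0.2349
```

View pics/d.png

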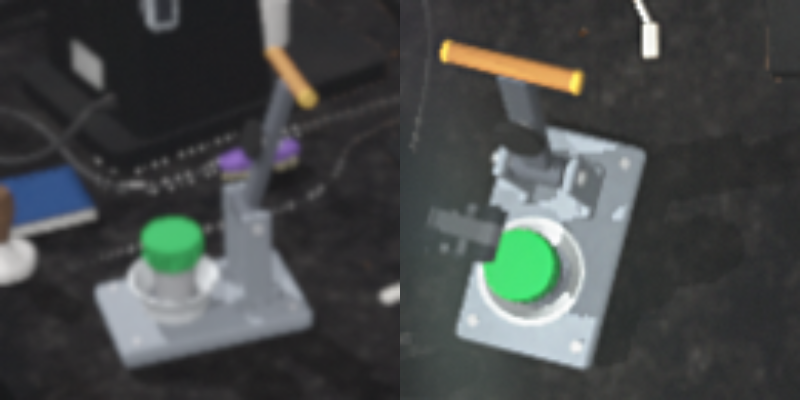

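The capsule stands seated, with its cap top at z 0.096 and its centre near (0.480, 0.209). Next: reach over behind the bar, fingers shut.

>>> {"method": "step_arm", "body": {"series": [{"grip": 0,"dx": -44,"dy": 0,"dz": 0,"spin": 0},{"grip": 0,"dx": -88,"dy": -1,"dz": 0,"spin": 0},{"grip": 0,"dx": -120,"dy": -1,"dz": 0,"spin": 0},{"grip": 0,"dx": -134,"dy": -1,"dz": 0,"spin": 0},{"grip": 0,"dx": -134,"dy": -1,"dz": 0,"spin": 0},{"grip": 0,"dx": -134,"dy": -1,"dz": 40,"spin": 0},{"grip": 0,"dx": -134,"dy": -1,"dz": 78,"spin": 0},{"grip": 0,"dx": -134,"dy": -1,"dz": 78,"spin": 0}]}}

```text
time: 8.6
position: [0.6046, 0.1733, 0.207]
ee_rot: [-3.136, -0.014, 2.864]
contact_force: [-0.2, 0.3, -0.7]
grip_width: 0.0001
grasp_force: 0.0
```

```bash
cat >> h.py <<'E'
X=np.array([.9617,-.2743,0]);Y=np.array([.2743,.9617,0]);H=np.array([.545,.192,.104])
def uh():
    q=r.get_obs()['position']-H;print('u,y,h',(q@X*1000).round(1),(q@Y*1000).round(1),(q[2]*1000).round(1))
E
python3 - <<'E'
from h import *
delta([.609,.174,.217]);uh()
im,d,p=cap('top');b,_,_=cap('scene')
cv2.imwrite('pics/e.png',np.hstack([cv2.resize(b[70:190,240:360,::-1],(400,400)),cv2.resize(im[90:220,170:300,::-1],(400,400))]))
E
```

```text
pos [0.6046 0.1733 0.207 ] rot [-3.136 -0.014  2.864] t 8.6 F [-0.2  0.3 -0.7] w 0.0001
tool mm [ -3.9   1.8 -10.1]
u,y,h 62.5 -1.6 103.0
```

View pics/e.png

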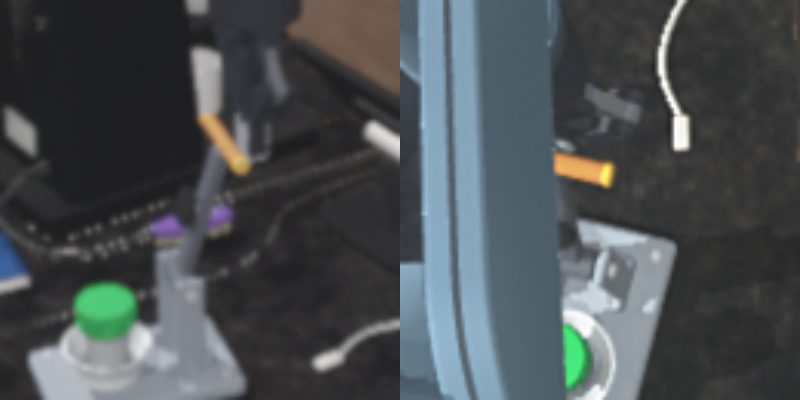

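Fingers are behind the bar (bar around crop (222,145), fingers just beyond). Starting the sweep.

>>> {"method": "step_arm", "body": {"series": [{"grip": 0,"dx": 0,"dy": 0,"dz": 0,"spin": 0},{"grip": 0,"dx": 12,"dy": 0,"dz": -3,"spin": 0},{"grip": 0,"dx": 25,"dy": 0,"dz": -7,"spin": 0},{"grip": 0,"dx": 35,"dy": 0,"dz": -9,"spin": 0},{"grip": 0,"dx": 44,"dy": 0,"dz": -11,"spin": 0},{"grip": 0,"dx": 54,"dy": 0,"dz": -12,"spin": 0},{"grip": 0,"dx": 64,"dy": 0,"dz": -12,"spin": 0},{"grip": 0,"dx": 64,"dy": 0,"dz": -12,"spin": 0}]}}

```text
time: 9.5
position: [0.5464, 0.1917, 0.2263]
ee_rot: [3.142, -0.002, 2.865]
contact_force: [-0.0, 0.1, 0.1]
grip_width: -0.0001
grasp_force: 0.0
```

Run:
```python
from h import *
delta([.609,.174,.217]);uh()
im,d,p=cap('scene');hs=cv2.cvtColor(im,cv2.COLOR_RGB2HSV)
m=(hs[...,0]>=8)&(hs[...,0]<=24)&(hs[...,1]>130)&(hs[...,2]>100)
P=cloud(p,d,m);q=P-H;P=P[(abs(q@Y)<.06)&(abs(q@X)<.15)&(q[:,2]>.0)]
if len(P): q=np.median(P,0)-H;print(len(P),'bar u,h',q@X,q[2],np.arctan2(q[2],-q@X))
```

```text
pos [0.5464 0.1917 0.2263] rot [ 3.142e+00 -2.000e-03  2.865e+00] t 9.5 F [-0.   0.1  0.1] w -0.0001
tool mm [-65.    0.1   9.2]
u,y,h 1.5 0.1 122.3
17 bar u,h -0.015236340011807716 0.13255434404684818 1.4563544690050854
```

>>> {"method": "step_arm", "body": {"series": [{"grip": 0,"dx": 10,"dy": 0,"dz": 0,"spin": 0},{"grip": 0,"dx": 19,"dy": 0,"dz": 0,"spin": 0},{"grip": 0,"dx": 29,"dy": 0,"dz": 2,"spin": 0},{"grip": 0,"dx": 38,"dy": 0,"dz": 4,"spin": 0},{"grip": 0,"dx": 47,"dy": 0,"dz": 8,"spin": 0},{"grip": 0,"dx": 56,"dy": 0,"dz": 12,"spin": 0},{"grip": 0,"dx": 65,"dy": 0,"dz": 16,"spin": 0},{"grip": 0,"dx": 65,"dy": 0,"dz": 16,"spin": 0}]}}

```text
time: 10.35
position: [0.4837, 0.2093, 0.2097]
ee_rot: [-3.141, -0.003, 2.865]
contact_force: [0.1, -0.5, -0.2]
grip_width: 0.0
grasp_force: 0.0
```

```bash
cat >> h.py <<'E'
def bar():
  uh()
  for n in('scene','top'):
    im,d,p=cap(n);hs=cv2.cvtColor(im,cv2.COLOR_RGB2HSV)
    m=(hs[...,0]>=8)&(hs[...,0]<=24)&(hs[...,1]>130)&(hs[...,2]>100)
    P=cloud(p,d,m);q=P-H;P=P[(abs(q@Y)<.06)&(abs(q@X)<.16)&(q[:,2]>-.02)]
    if len(P): q=np.median(P,0)-H;print(n,len(P),'bar u,h',q@X,q[2],np.arctan2(q[2],-q@X))
E
python3 -c "
from h import *
delta([0,0,0]);bar()"
```

```text
pos [0.4837 0.2093 0.2097] rot [-3.141e+00 -3.000e-03  2.865e+00] t 10.35 F [ 0.1 -0.5 -0.2] w 0.0
tool mm [ 407.5 -333.5  210.9]
u,y,h -63.7 -0.2 105.7
scene 17 bar u,h -0.08182447722274017 0.10417395437537545 0.9049843148907886
top 110 bar u,h -0.0790441638583958 0.10815553725662795 0.9396721878923018
```

>>> {"method": "step_arm", "body": {"series": [{"grip": 0,"dx": 9,"dy": 0,"dz": 5,"spin": 0},{"grip": 0,"dx": 17,"dy": 0,"dz": 11,"spin": 0},{"grip": 0,"dx": 24,"dy": 0,"dz": 18,"spin": 0},{"grip": 0,"dx": 32,"dy": 0,"dz": 25,"spin": 0},{"grip": 0,"dx": 39,"dy": 0,"dz": 33,"spin": 0},{"grip": 0,"dx": 46,"dy": 0,"dz": 41,"spin": 0},{"grip": 0,"dx": 51,"dy": 0,"dz": 50,"spin": 0},{"grip": 0,"dx": 51,"dy": 0,"dz": 50,"spin": 0}]}}

```text
time: 11.25
position: [0.4346, 0.2228, 0.1587]
ee_rot: [-3.14, -0.004, 2.864]
contact_force: [0.5, 0.7, -0.3]
grip_width: -0.0001
grasp_force: 0.0
```

```bash
python3 -c "
from h import *
delta([0,0,0]);bar()"
```

```text
pos [0.4346 0.2228 0.1587] rot [-3.14  -0.004  2.864] t 11.25 F [ 0.5  0.7 -0.3] w -0.0001
tool mm [ 356.4 -333.   160.5]
u,y,h -114.7 -0.6 54.7
scene 15 bar u,h -0.12109780497884132 0.04893033409888546 0.3839983108945471
```

>>> {"method": "step_arm", "body": {"series": [{"grip": 0,"dx": 5,"dy": 0,"dz": 9,"spin": 0},{"grip": 0,"dx": 9,"dy": 0,"dz": 18,"spin": 0},{"grip": 0,"dx": 12,"dy": 0,"dz": 27,"spin": 0},{"grip": 0,"dx": 15,"dy": 0,"dz": 36,"spin": 0},{"grip": 0,"dx": 16,"dy": 0,"dz": 42,"spin": 0},{"grip": 0,"dx": 16,"dy": 0,"dz": 47,"spin": 0},{"grip": 0,"dx": 16,"dy": 0,"dz": 50,"spin": 0},{"grip": 0,"dx": 16,"dy": 0,"dz": 50,"spin": 0}]}}

```text
time: 12.15
position: [0.4207, 0.2273, 0.1103]
ee_rot: [-3.141, -0.002, 2.864]
contact_force: [-1.4, 0.0, 6.0]
grip_width: -0.0001
grasp_force: 2.7
```

```bash
python3 -c "
from h import *
delta([0,0,0]);bar()"
```

```text
pos [0.4207 0.2273 0.1103] rot [-3.141e+00 -2.000e-03  2.864e+00] t 12.15 F [-1.4  0.   6. ] w -0.0001
tool mm [ 342.1 -333.9  111. ]
u,y,h -129.2 -0.1 6.3
scene 16 bar u,h -0.12888623599575627 0.0031478608681268366 0.02441870659977569
```

Push until it hits the stop.

>>> {"method": "step_arm", "body": {"series": [{"grip": 0,"dx": 0,"dy": 0,"dz": 2,"spin": 0},{"grip": 0,"dx": 0,"dy": 0,"dz": 4,"spin": 0},{"grip": 0,"dx": 0,"dy": 0,"dz": 4,"spin": 0},{"grip": 0,"dx": 0,"dy": 0,"dz": 4,"spin": 0}]}}

```text
time: 12.65
position: [0.4209, 0.2274, 0.1095]
ee_rot: [3.141, 0.0, 2.864]
contact_force: [-11.1, -1.6, 33.4]
grip_width: 0.0
grasp_force: 17.0
```

At the stop (33 N). Back off and check.

>>> {"method": "step_arm", "body": {"series": [{"grip": 0,"dx": 0,"dy": 0,"dz": -10,"spin": 0},{"grip": 0,"dx": 0,"dy": 0,"dz": -40,"spin": 0},{"grip": 0,"dx": 20,"dy": 20,"dz": -80,"spin": 0},{"grip": 0,"dx": 50,"dy": 60,"dz": -120,"spin": 0},{"grip": 0,"dx": 50,"dy": 100,"dz": -120,"spin": 0},{"grip": 0,"dx": 50,"dy": 145,"dz": -120,"spin": 0},{"grip": 0,"dx": 50,"dy": 180,"dz": -120,"spin": 0},{"grip": 0,"dx": 50,"dy": 180,"dz": -120,"spin": 0}]}}

```text
time: 13.45
position: [0.4227, 0.4173, 0.2249]
ee_rot: [3.141, -0.001, 2.867]
contact_force: [-0.0, -0.6, -0.1]
grip_width: 0.0001
grasp_force: 0.0
```

Run:
```python
from h import *
delta([0,0,0]);bar()
a,d,p=cap('top');b,_,_=cap('scene')
hs=cv2.cvtColor(a,cv2.COLOR_RGB2HSV);m=(hs[...,0]>=40)&(hs[...,0]<=85)&(hs[...,1]>110)&(hs[...,2]>50);m[:,310:]=0
P=cloud(p,d,m);P=P[np.hypot(P[:,0]-.481,P[:,1]-.21)<.05];print(len(P),((P.max(0)+P.min(0))/2).round(4),np.percentile(P[:,2],[50,90,98]) )
cv2.imwrite('pics/f.png',np.hstack([cv2.resize(b[110:230,220:340,::-1],(400,400)),cv2.resize(a[120:250,180:310,::-1],(400,400))]))
```

```text
pos [0.4227 0.4173 0.2249] rot [ 3.141e+00 -1.000e-03  2.867e+00] t 13.45 F [-0.  -0.6 -0.1] w 0.0001
tool mm [ 293.3 -516.4  225.1]
u,y,h -179.4 183.2 120.9
scene 6 bar u,h -0.13094937396246242 0.0003755965019073132 0.0028682494657955556
top 177 bar u,h -0.1294244847534836 0.005208100488531139 0.04021875827571263
180 [0.48   0.2085 0.0681] [0.08368977 0.08690875 0.1054652 ]
```

View pics/f.png

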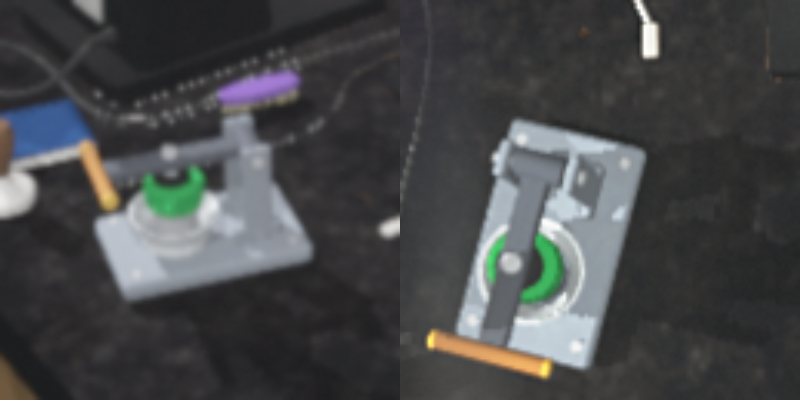

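The clamp is level over the green cap, whose top is now at z 0.085 against 0.096 before, so the capsule is home. The robot is clear of everything.

```bash
python3 -c "
from plant import r
print(r.sign_off())"
```

```text
the job is handed in; nothing more can be done
None
```

The green capsule is upright in the cradle and driven home, the clamp is closed, and I handed the job in at about 13.7 s. I never went near the red capsule after the first look. The hand-in gave no verdict.

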